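Tare the kitchen scale for the mixing bowl

TASK

We want to weigh into the glass bowl, so tare the scale for it. Stand the bowl upright on the scale's round steel platform and let go of it; then reach into the well of the round console, turn the small knob sunk in it and so bring the broad zero bar of the dial under the tip of the needle, to within less than half a division, and let go. The knob is sprung and turns the dial only while it is held pressed down: press past the light spring until you feel it bite, just firmly enough that the dial follows, and no harder, because leaning on it ruins the drive. Set the bowl down gently, don't jam your fingers against the well's wall, and leave the jars and the spoon alone.

Things in the scene. Friction and masses are not known exactly. Their poses are not given: they have to be found in the camera images.
- scale: White mechanical kitchen scale, 194 deep (x), 275 wide (y), fixed on the worktop. Origin: about the middle of its underside on the worktop; x points away from its user, y to its left, z up. Slab 32 high; steel platform on its left half, round console with the knob's well at right front, tilted round dial on a pedestal behind the console (pod 104 across, top 155 high).
- console: The white round console on the scale: a thick-walled tub, outside 111 across, its rim 87 above the worktop. Origin on its axis at its underside, 30 above the worktop. Its inside is the knob's well: round, 81 across, floor 44 below the mouth, wall 15 thick. The fingers must go in beside the knob and turn there, so open the gripper only part way (about 39 mm between the pads).
- well (a point): Centre of the well's mouth, 85 above the worktop, at x -43, y -81 in the scale's frame. Axes as the scale's.
- knob_top (a point): Centre of the top of the tare knob, on the well's axis: black fluted round knob, 24 across, 24 high, upright, with a short white line on top. At rest its top is 6 below the well's mouth. It can be pressed down up to 13.5 mm against a light spring (about 1 N at first, 4 N far down). It rises when let go.
- wheel: Friction wheel hidden in the scale below the knob, on its axis; it cannot be seen or touched; its yaw is the dial's. The knob's rubber foot meets it after 1.5 to 9.5 mm of pressing, differently on each scale: felt as a sudden stiffening (8 N per mm). With under about 8 N on the wheel the foot slips; over 20 N ruins it. A steady push of 12 to 15 N in all, spring included, drives it.
- platform: Steel weighing platform: round plate 140 across, 8 thick; origin on its axis at its underside. It sinks 1 to 3 mm under the bowl and springs back.
- platform_top (a point): Centre of the platform's upper face, 55 above the worktop when empty, at x 3, y 62 in the scale's frame.
- needle (a joint): Angle of the dark needle, rad, clockwise as seen from the front; 0 (12 o'clock) with an empty platform, 0.26 rad (one division) per 100 g.
- dial (a joint): Angle of the white dial disc, rad, clockwise as seen from the front; 0 with its zero bar at 12 o'clock. It follows the pressed knob one for one: knob clockwise from above, dial clockwise. Friction holds it where it is left. 24 divisions of 15 degrees. It lies under a clear cover.
- needle_tip (a point): Outer end of the needle, 38 from the dial's centre. The dial faces the user and up, its axis 43 degrees from vertical.
- dial_zero (a point): Point on the dial's zero bar (the one broad black bar, 6 x 14, among thin ticks), 38 from the centre, in the needle's plane. It coincides with needle_tip when the scale is tared.
- bowl: Clear glass bowl, empty: 114 across the rim, 54 high, foot 60 across, wall flaring outward (about 12 between the pads when pinched 24 deep); 210 to 390 g. Origin: centre of its underside. Pinch the rim from above, with one finger inside: the wall's middle is about 51 from the axis near the top. It stands left of the scale.
- jam_jar: Bystander: glass jar with a white lid, 65 across, 94 high, behind the bowl. Origin: centre of its underside.
- spice_jar: Bystander: slim spice jar with a golden cap, 42 across, 106 high, behind the scale. Origin: centre of its underside.
- spoon: Bystander: steel tablespoon, 188 long, lying right of the scale. Origin: centre of its underside.

How it is judged:
By the outcome, as a careful person would: the job done as asked, in the order asked, and still so for the second after the job is handed in, with the robot touching nothing.
It also fails if it takes over 48 s, if anything falls off the work surface, if the arm or the gripper's body presses on something with over 40 N, if the wrist force passes 120 N, or if a joint passes its speed limit or range.

ROBOT

A 6-joint arm with a two-finger parallel gripper is mounted at the origin on a cart in front of the work surface, level with it; the furniture and walls round the work are solid. World frame = base frame: x ahead of the robot, y to its left, z up, the work surface at z = 0. Lengths are in m, angles in rad, forces in N, time in s.
With the tool pointing down it reaches from about 0.375 to 0.975 m from the base axis. Payload 3.8 kg.
Tool frame: the origin (TCP) lies midway between the tips of the shut fingers; the grasp point (between the pads) lies 19 mm behind it; z points along the fingers, y is the line along which they close (so a half turn about z gives the same grasp; the last joint's range is limited). The gripper opens to 85 mm and grips with 20 to 120 N. Pads are 22 mm wide; open, the fingers measure 114 mm over their backs; the gripper's body (76 mm by 85 mm) begins 54 mm behind the grasp point. The pads swing forward as they close: fully open they stand 13 mm farther back than shut.
Start: joints at [1.203, 0.264, 1.604, -0, 1.274, -0.037], TCP at [0.219, 0.638, 0.231] pointing down, gripper open.
Joint ranges: [-2.63, 2.63], [-0.94, 2.18], [0.31, 2.57], [-1.31, 4.45], [0, 2.66], [-2.55, 2.55]. Speed limits (rad/s): [2.57, 2.57, 3.14, 3.14, 3.14, 3.14].

INTERFACE

Orientations are given as a rotation vector (axis times angle).
In Python, from workcell import bot gives the robot as it stands.
- The arm moves only by the tool jog_arm, never from a script. Its argument "motion" is a list of rows, each a list of 5 numbers: the opening, from -1 (shut) to 1 (fully open), then the shift along the tool's x, y, z in mm, then the turn about the tool's z in degrees. In form: [[claw, x, y, z, twist], ...]. A call has 1 to 10 rows; each row shifts and turns the commanded pose from where the row before left it, along the tool's axes as they then stand; what a row does not reach is not made up. A row lasts 1/12 s, in which the tool goes at most 41.7 mm and 7.16 degrees, less where a joint would pass 70% of its speed; a pose out of reach is approached as far as the arm can. A call with a gripper value outside its range is refused whole. The fingers move at their own pace and stop on an object; "force" is the grip in N (left out, the last holds). Time passes only in rows, so rows that do not move let the fingers close. It gives the time, the measured TCP pose, the force, the opening and the grip force at its end, in the units of the state.
- bot.read_state(): the state, without advancing time (a new reading comes with each control period).
- bot.read_camera(name): name is "side" or "top"; returns (picture, depth): 384x512x3 uint8, red, green, blue; 384x512 float32, m along the optical axis (not along the pixel's ray), 0 where there is no reading.
- bot.get_calibration(name): a dict with "vfov" (degrees; the focal length in pixels is half the picture's height over the tangent of half this angle, whatever the lens; pixels are square), "cx", "cy" (the principal point, pixels), "dist" ([k1, k2, p1, p2, k3] as OpenCV has them; the pictures are not rectified), "rvec" (rotation vector, rad) and "tvec" (3), from world to camera coordinates, as OpenCV has them. Camera axes: x right, y down, z forward; pixel columns grow to the right and rows downward; lengths in m; the calibration is good to about 2 mm. A picture is of the moment at which its call begins. get_calibration takes no time and is no camera call.
- bot.finish_job(): hands the job in; it is judged then, once.
The state is a dict: "time": time; "q": joint angles; "joint_vel": joint speeds; "joint_torque": joint torques, N m; "tool_pos": TCP position; "tcp_rot": TCP orientation; "wrist_force": force on the tool from outside, world axes, zero at the start; "torque": the same for the moment, N m; "width": opening from 0.0 (shut) to 1.0 (fully open); "grip_force": force on a finger pad.
Only numpy, scipy, OpenCV 4.12 (cv2) and the standard library are available. Lean on these libraries where they do the work, as an engineer would, in place of code of your own. Each camera call takes 0.05 s, during which the arm holds its last target. There are 200 camera calls.

## Working session

There is one attempt and no reset: what is moved stays moved. The work goes in short steps, Python scripts to look and compute and a tool call to move; the robot and the scene stay as the last step left them, time stands still between calls to the robot, and variables do not carry over. Pictures are saved under pics/ and viewed, at most 10 in all, crops included, and the job is handed in when it is done.

Besides the shell and the picture viewer there is one more tool, called after "Request:" as a command line: name --pt "numbers of a row" for each row, then --argument value for the rest. jog_arm: Moves the arm, as the interface text tells. Its arguments: {"type":"object","properties":{"motion":{"type":"array"},"force":{"type":"number"}},"required":["motion"]}

```bash
mkdir -p pics
cat > h.py <<'E'
import numpy as np, cv2
from workcell import bot
def cal(n):
    c=bot.get_calibration(n); f=192/np.tan(np.radians(c["vfov"])/2)
    K=np.array([[f,0,c["cx"]],[0,f,c["cy"]],[0,0,1.]])
    R=cv2.Rodrigues(np.array(c["rvec"],float))[0]; t=np.array(c["tvec"],float).ravel()
    return K,np.array(c["dist"],float),R,t
def ray(n,uv):
    K,d,R,t=cal(n)
    p=cv2.undistortPoints(np.array(uv,float).reshape(-1,1,2),K,d).reshape(-1,2)
    return -R.T@t,np.c_[p,np.ones(len(p))]@R   # dirs with unit optical depth
def onplane(n,uv,z):
    o,d=ray(n,uv); return o+d*((z-o[2])/d[:,2])[:,None]
def cloud(n,dep):
    v,u=np.mgrid[0:384,0:512]
    o,d=ray(n,np.c_[u.ravel(),v.ravel()]); P=o+d*dep.reshape(-1,1)
    P[dep.ravel()==0]=np.nan
    return P.reshape(384,512,3)
def proj(n,P):
    K,d,R,t=cal(n); return cv2.projectPoints(np.array(P,float).reshape(-1,1,3),R,t,K,d)[0].reshape(-1,2)
def snap(n,name):
    im,de=bot.read_camera(n); cv2.imwrite(f"pics/{name}.png",im[...,::-1]); np.save(f"pics/{name}.npy",de); return im,de
E
python3 - <<'E'
from h import *
print(bot.read_state())
for n in("side","top"):
    snap(n,n+"0"); K,d,R,t=cal(n); print(n,K[0],K[1,2],d,-R.T@t,R[2])
a=np.hstack([cv2.imread(f"pics/{n}0.png") for n in("side","top")])
E
```

```text
{'time': 0.0, 'q': array([ 1.20312832e+00,  2.64751388e-01,  1.60537129e+00, -2.15448266e-05,
        1.27367669e+00, -3.68853329e-02]), 'joint_vel': array([-2.31438858e-03,  1.96174280e-05,  1.13448856e-03, -2.62923308e-04,
       -3.22222788e-04,  6.19421827e-04]), 'joint_torque': array([ 1.15344013e-03, -5.15090919e+01, -3.67331529e+01,  2.59976296e-04,
        1.27518547e-02, -3.07168840e-06]), 'tool_pos': array([0.21896837, 0.63773361, 0.22996466]), 'tcp_rot': array([-0.51714682, -3.09830493,  0.00340166]), 'wrist_force': array([0.11940121, 0.0089369 , 0.32589378]), 'torque': array([-0.06716138, -0.03886504,  0.06705652]), 'grip_force': 0.0, 'width': 1.0001069655113626}
side [400.42687432   0.         252.11044466] 193.70882793111306 [-0.03736828  0.          0.          0.          0.        ] [0.31389302 0.70493737 0.79213838] [ 0.2423597  -0.69450166 -0.67744315]
top [375.51004507   0.         257.9595002 ] 192.016909044363 [0.03592134 0.         0.         0.         0.        ] [ 0.49471048 -0.00119199  1.17122599] [ 0.07672696 -0.00188083 -0.99705037]
```

View pics/side0.png

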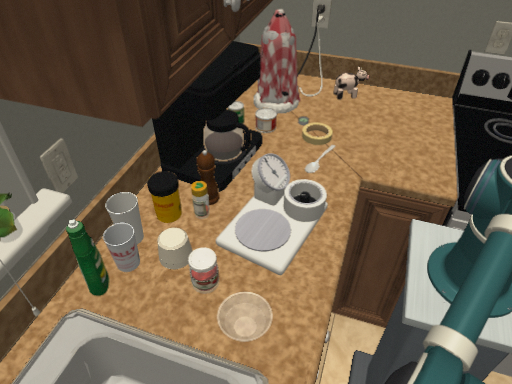

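View pics/top0.png

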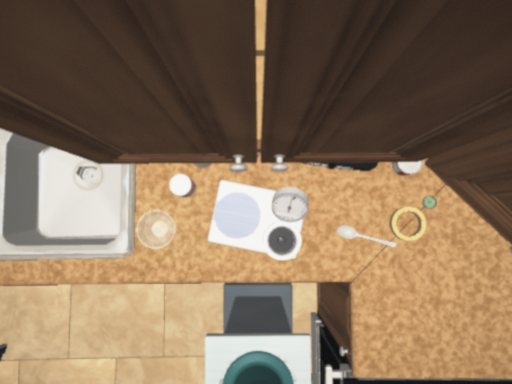

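The side view shows the bowl at (245,315), platform (264,229), console (305,199) and dial (270,172). The top view shows the bowl at (156,229), platform (237,215), knob (283,240) and dial (290,203). Next I'll measure.

Run:
```python
from h import *
C={n:cloud(n,np.load(f"pics/{n}0.npy")) for n in("side","top")}
np.set_printoptions(precision=4,suppress=True)
for n,pts in dict(side=[(264,229),(305,199),(246,296),(245,318),(319,191),(245,250),(270,172),(245,338)],top=[(237,215),(283,240),(156,229),(156,212),(283,224),(225,240),(290,203),(180,184),(150,260)]).items():
    for u,v in pts: print(n,u,v,C[n][v,u])
t=cv2.resize(cv2.imread("pics/top0.png")[165:275,125:315],None,fx=4,fy=4,interpolation=cv2.INTER_CUBIC)
s=cv2.resize(cv2.imread("pics/side0.png")[140:350,200:345],None,fx=2.8,fy=2.8,interpolation=cv2.INTER_CUBIC)
cv2.imwrite("pics/ct.png",t);cv2.imwrite("pics/cs.png",s)
```

```text
side 264 229 [0.5071 0.0626 0.056 ]
side 305 199 [ 0.4341 -0.0602  0.071 ]
side 246 296 [0.4861 0.253  0.0475]
side 245 318 [0.479  0.2807 0.006 ]
side 319 191 [ 0.4052 -0.096   0.0772]
side 245 250 [0.5361 0.1216 0.0312]
side 270 172 [nan nan nan]
side 245 338 [0.4598 0.3331 0.0238]
top 237 215 [0.5126 0.0592 0.0573]
top 283 240 [ 0.4397 -0.0742  0.0852]
top 156 229 [0.4722 0.3117 0.0042]
top 156 212 [0.5234 0.3002 0.0503]
top 283 224 [ 0.4854 -0.075   0.0814]
top 225 240 [0.4383 0.0967 0.034 ]
top 290 203 [ 0.5435 -0.0914  0.135 ]
top 180 184 [0.6023 0.221  0.0932]
top 150 260 [0.3776 0.3295 0.0003]
```

View pics/ct.png

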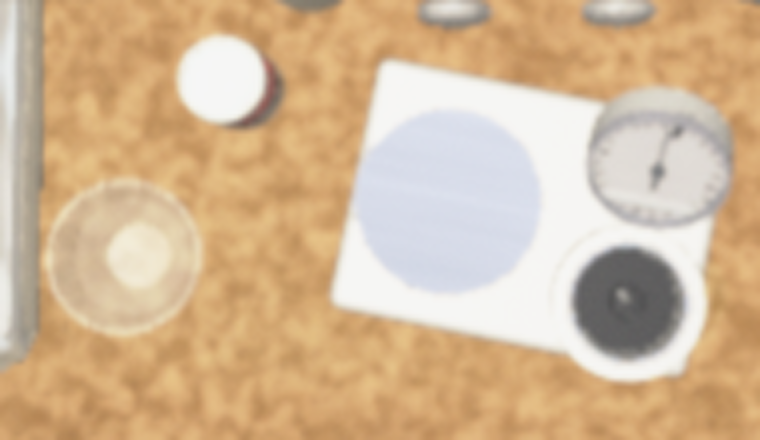

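View pics/cs.png

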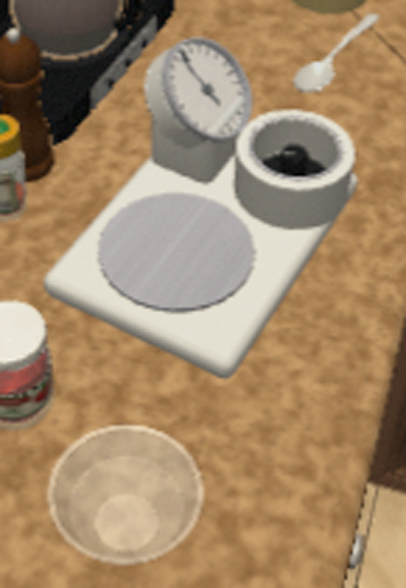

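The crops show a clear bowl and the console with its knob. The needle points roughly to 12 o'clock. I'll fit circles to the depth clouds from both views.

```bash
cat >> h.py <<'E'
from scipy.optimize import least_squares
def circ(P,r0):
    s=least_squares(lambda q:np.hypot(P[:,0]-q[0],P[:,1]-q[1])-q[2],[*P[:,:2].mean(0),r0],loss="soft_l1",f_scale=.002)
    return s.x
E
python3 - <<'E'
from h import *
np.set_printoptions(precision=4,suppress=True)
for n in("side","top"):
    C=cloud(n,np.load(f"pics/{n}0.npy")); im=cv2.imread(f"pics/{n}0.png").astype(int)
    def near(x,y,r,z0,z1):
        with np.errstate(invalid="ignore"): return (np.hypot(C[...,0]-x,C[...,1]-y)<r)&(C[...,2]>z0)&(C[...,2]<z1)
    b=near(.47,.305,.075,.046,.065); P=C[b]; 
    print(n,"bowl rim",b.sum(),circ(P,.057),"z",np.percentile(P[:,2],[50,90,99]))
    # colour edge-based platform
    p=near(.51,.062,.09,.05,.062); cnt=max(cv2.findContours(p.astype(np.uint8),0,1)[0],key=len).reshape(-1,2)
    z=np.median(C[p][:,2]); print(n,"plat",p.sum(),circ(onplane(n,cnt,z),.07),"z",z,C[p].mean(0))
    k=near(.438,-.075,.075,.082,.094); cnt=max(cv2.findContours(k.astype(np.uint8),0,1)[0],key=len).reshape(-1,2)
    z=np.median(C[k][:,2]); print(n,"console",k.sum(),circ(onplane(n,cnt,z),.055),"z",z)
    w=near(.438,-.075,.03,.06,.084)&(im.sum(2)<250); print(n,"knob",w.sum(),np.median(C[w],0) if w.any() else 0)
    for nm,(x,y,r) in dict(jam=(.6,.22,.06),spice=(.62,.05,.15),spoon=(.47,-.25,.1)).items():
        q=near(x,y,r,.085 if nm!="spoon" else .004,.15); print(nm,q.sum(), np.median(C[q],0) if q.any() else 0)
E
```

```text
side bowl rim 488 [0.4719 0.3002 0.0541] z [0.0513 0.0536 0.0553]
side plat 1859 [0.5111 0.0602 0.0691] z 0.05432877337990516 [0.5102 0.0626 0.0543]
side console 559 [ 0.4394 -0.0702  0.0555] z 0.0848656923221015
side knob 85 [ 0.436  -0.0652  0.0755]
jam 547 [0.5982 0.2234 0.0925]
spice 1341 [ 0.6886 -0.0324  0.1149]
spoon 100 [ 0.4539 -0.2882  0.0073]
top bowl rim 296 [0.4732 0.2997 0.0533] z [0.0524 0.0562 0.0587]
top plat 1725 [0.512  0.0613 0.0682] z 0.05563291082382582 [0.5118 0.0613 0.0556]
top console 621 [ 0.4406 -0.0708  0.056 ] z 0.08604351086817541
top knob 0 0
jam 401 [0.6018 0.2209 0.0943]
spice 389 [ 0.5568 -0.0593  0.1279]
spoon 363 [ 0.4621 -0.2712  0.0057]
```

```bash
cat >> h.py <<'E'
def to(x,y,z):
    s=bot.read_state(); R=cv2.Rodrigues(np.array(s["tcp_rot"]))[0]
    d=R.T@(np.array([x,y,z])-s["tool_pos"])*1000
    print("t",round(s["time"],2),"tcp",s["tool_pos"].round(4),"toolx",R[:,0].round(3),"tooly",R[:,1].round(3),"delta",d.round(1),"q6",s["q"][5].round(3),"F",np.round(s["wrist_force"],2),"w",round(s["width"],3),"g",round(s["grip_force"],1))
    return R
E
python3 - <<'E'
from h import *
R=to(.4725,.3,.11); c=np.array([.4725,.3]);p=c+R[:2,1]*.051
to(*p,.11);
E
```

```text
t 0.1 tcp [0.219  0.6378 0.23  ] toolx [-0.946  0.325  0.   ] tooly [ 0.325  0.946 -0.002] delta [-349.5 -236.8  120.5] q6 -0.037 F [-0.53  0.36  0.31] w 1.005 g 0.0
t 0.1 tcp [0.219  0.6378 0.23  ] toolx [-0.946  0.325  0.   ] tooly [ 0.325  0.946 -0.002] delta [-349.5 -185.8  120.4] q6 -0.037 F [-0.53  0.36  0.31] w 1.005 g 0.0
```

Request:
jog_arm --pt "0.2 -20 -10 5 0" --pt "0.2 -35 -18 10 0" --pt "0.2 -35 -19 10 0" --pt "0.2 -35 -19 10 0" --pt "0.2 -35 -19 10 0" --pt "0.2 -35 -19 10 0" --pt "0.2 -35 -19 10 0" --pt "0.2 -35 -19 10 0" --pt "0.2 -35 -19 10 0" --pt "0.2 -30 -15 10 0" --force 40

```text
time: 0.93
tool_pos: [0.4752, 0.3623, 0.1354]
tcp_rot: [-0.518, -3.098, 0.001]
wrist_force: [0.7, -0.0, 0.6]
width: 0.6
grip_force: 0.0
```

Request:
jog_arm --pt "0.2 -19.5 -9.8 10 0" --pt "0.2 0 0 10 0" --pt "0.2 0 0 0 0" --pt "0.2 0 0 0 0"

```text
time: 1.27
tool_pos: [0.4882, 0.3489, 0.1151]
tcp_rot: [-0.518, -3.096, 0.002]
wrist_force: [-0.1, -1.0, -0.0]
width: 0.595
grip_force: 0.0
```

Run:
```python
from h import *
R=to(.4725,.3,.11); c=np.array([.4725,.3]);p=c+R[:2,1]*.051
to(*p,.03); snap("side","s1")
```

```text
t 1.27 tcp [0.4882 0.3489 0.1151] toolx [-0.946  0.325  0.002] tooly [ 0.325  0.946 -0.002] delta [ -1.  -51.4   5.2] q6 -0.661 F [-0.12 -0.99 -0.03] w 0.595 g 0.0
t 1.27 tcp [0.4882 0.3489 0.1151] toolx [-0.946  0.325  0.002] tooly [ 0.325  0.946 -0.002] delta [-1.2 -0.2 85.1] q6 -0.661 F [-0.12 -0.99 -0.03] w 0.595 g 0.0
```

Request:
jog_arm --pt "0.2 -1 0 20 0" --pt "0.2 0 0 25 0" --pt "0.2 0 0 20 0" --pt "0.2 0 0 12 0" --pt "0.2 0 0 8 0" --pt "0.2 0 0 0 0" --pt "0.2 0 0 0 0"

```text
time: 1.9
tool_pos: [0.4904, 0.3496, 0.0318]
tcp_rot: [0.516, 3.099, 0.001]
wrist_force: [-0.1, 0.8, -0.2]
width: 0.597
grip_force: 0.0
```

Request:
jog_arm --pt "-0.3 0 0 0 0" --pt "-0.6 0 0 0 0" --pt "-0.8 0 0 0 0" --pt "-1 0 0 0 0" --pt "-1 0 0 0 0" --pt "-1 0 0 0 0" --pt "-1 0 0 0 0" --pt "-1 0 0 0 0" --force 40

```text
time: 2.57
tool_pos: [0.4911, 0.3484, 0.0332]
tcp_rot: [0.516, 3.098, -0.001]
wrist_force: [-0.7, -2.9, 7.2]
width: 0.135
grip_force: 36.4
```

Request:
jog_arm --pt "-1 0 0 -3 0" --pt "-1 0 0 -6 0" --pt "-1 0 0 -15 0" --pt "-1 0 0 -20 0" --pt "-1 0 0 -20 0" --pt "-1 0 0 -20 0" --pt "-1 0 0 -15 0" --pt "-1 0 0 0 0"

```text
time: 3.23
tool_pos: [0.4929, 0.3507, 0.1347]
tcp_rot: [0.517, 3.093, 0.009]
wrist_force: [1.9, 0.5, -1.5]
width: 0.045
grip_force: 40.7
```

Run:
```python
from h import *
R=to(.5116,.061,.11)
a,_=snap("side","s2");b,_=snap("top","t2")
cv2.imwrite("pics/v2.png",np.hstack([a[130:360,150:380],b[130:360,100:330]])[...,::-1])
```

```text
t 3.23 tcp [0.4929 0.3507 0.1347] toolx [-0.946  0.325 -0.005] tooly [0.325 0.946 0.007] delta [-111.8 -268.    23.4] q6 -0.663 F [ 1.86  0.49 -1.46] w 0.045 g 40.7
```

View pics/v2.png

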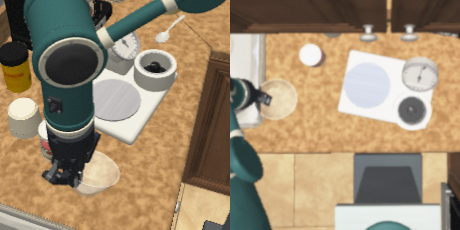

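The arm covers part of the bowl, and the pads have narrowed since the grasp. I'll check the bowl's actual height and tilt from depth.

Run:
```python
from h import *
np.set_printoptions(precision=3,suppress=True)
for n,f,(x0,x1,y0,y1) in(("side","s2",(228,275,275,325)),("top","t2",(155,205,200,255))):
    C=cloud(n,np.load(f"pics/{f}.npy"))
    print(n);print((1000*C[y0:y1:5,x0:x1:6,2]).round(0)); print((1000*C[y0:y1:5,x0:x1:6,1]).round(0))
b=cv2.imread("pics/t2.png")[195:265,140:210]; a=cv2.imread("pics/s2.png")[265:335,190:280]
cv2.imwrite("pics/v3.png",cv2.resize(np.hstack([a,b]),None,fx=4.5,fy=4.5,interpolation=2))
```

```text
side
[[296. 289. 278. 207.  -1.  -3.  -5.   2.]
 [285. 277. 204. 107.  -2.  -1.  -5.  -2.]
 [272. 228. 196. 103. 106.  -2.  -2.   0.]
 [229. 211. 183.  96.  97. 102.   0.  -0.]
 [213. 184.  92.  91.  93.  97. 103.  -1.]
 [175.  89.  84.  84.  89.  95. 104.   1.]
 [164.  84.  83.  81.  85.  92. 103. 116.]
 [155.  84.  78.  80.  84.  94. 112.  -1.]
 [141. 145. 151.  77.  87. 133.  -1.  -5.]
 [115. 128. 131. 132. 126.  -4.  -2.  -2.]]
[[379. 371. 360. 309. 164. 158. 152. 152.]
 [379. 371. 321. 253. 177. 173. 166. 163.]
 [380. 349. 325. 262. 260. 185. 181. 178.]
 [362. 348. 327. 269. 266. 265. 195. 190.]
 [361. 341. 281. 277. 275. 273. 273. 203.]
 [349. 295. 288. 284. 283. 283. 284. 217.]
 [352. 303. 298. 293. 292. 291. 295. 299.]
 [356. 313. 306. 303. 302. 303. 310. 240.]
 [358. 357. 356. 312. 314. 336. 257. 250.]
 [354. 357. 355. 352. 345. 271. 267. 263.]]
top
[[ -1.  -1.   3.   1.  -0.   2.   2.  -1.  -1.]
 [  0.   3.   0.   1.  -0.   3.   1.   1.   1.]
 [  1.  -2.   1.  -1.   3.  -0.   3.  -5.   1.]
 [103. 118.  -2.  -1.  -0.   2.   3.   1.  -2.]
 [ 93. 106.   1.  -1.  -6.   1.  -1.   2.  -3.]
 [ 81.  94.   2.   3.  -4.  -1.   2.  -3.   1.]
 [ 81.  93.  -4.   2.  -2.  -4.   2.   2.   1.]
 [ 85. 101.   2.   3.   2.   1.   1.  -0.   0.]
 [ 96. 102.   1.   1.   2.   0.   1.   2.   3.]
 [110.   1.   4.  -3.  -0.   0.  -3.   0.   4.]
 [  2.  -1.   4.  -1.   1.   2.  -1.   1.   4.]]
[[318. 299. 279. 261. 243. 224. 205. 187. 168.]
 [317. 298. 280. 261. 243. 224. 205. 187. 168.]
 [317. 299. 280. 261. 242. 224. 205. 187. 168.]
 [289. 268. 280. 261. 242. 224. 205. 186. 168.]
 [291. 271. 279. 261. 243. 223. 205. 186. 168.]
 [294. 274. 279. 260. 243. 224. 205. 187. 168.]
 [294. 274. 280. 260. 242. 224. 205. 186. 168.]
 [293. 271. 278. 260. 241. 223. 204. 186. 168.]
 [289. 271. 278. 260. 241. 223. 204. 186. 167.]
 [285. 297. 277. 261. 241. 223. 205. 186. 167.]
 [314. 297. 277. 260. 241. 222. 205. 186. 167.]]
```

View pics/v3.png

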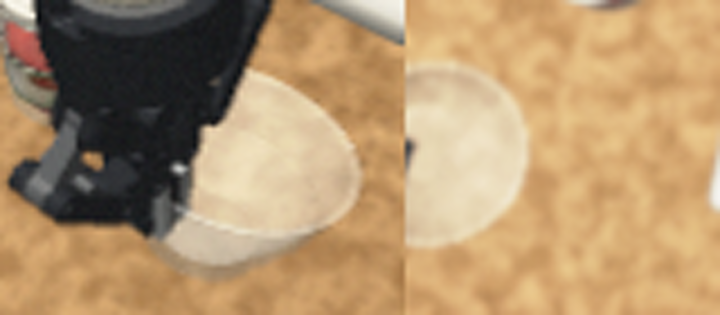

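The bowl is held but tilted, with its far side low because the wall has aligned with the pads. I'll fit the rim plane to get the tilt and the slip.

Run:
```python
from h import *
np.set_printoptions(precision=4,suppress=True)
C=cloud("side",np.load("pics/s2.npy"))
with np.errstate(invalid="ignore"): m=(C[...,2]>.07)&(C[...,2]<.15)&(C[...,1]<.345)&(C[...,1]>.22)&(C[...,0]>.40)&(C[...,0]<.56)
im=cv2.imread("pics/s2.png"); m&=im.max(2)>110
n,l,st,_=cv2.connectedComponentsWithStats(m.astype(np.uint8)); k=1+st[1:,4].argmax(); m=l==k
bg=(C[...,2]<.03)
e=m&(cv2.dilate(bg.astype(np.uint8),np.ones((3,3)))>0)
P=C[e]; print(len(P))
# right/upper boundary = rim; the lower-left boundary is the outer wall
v,u=np.nonzero(e)
for i in np.argsort(u)[::3]: print(u[i],v[i],P[i].round(3),end="; ")
print(); I=C[m]; i=I[:,2].argsort()[:20]; print("lowest inner",I[i].mean(0))
```

```text
88
245 280 [0.487 0.255 0.108]; 247 281 [0.482 0.255 0.107]; 249 282 [0.478 0.256 0.107]; 250 282 [0.476 0.255 0.107]; 251 322 [0.443 0.344 0.115]; 252 322 [0.442 0.34  0.109]; 253 321 [0.439 0.342 0.117]; 254 284 [0.466 0.257 0.107]; 255 285 [0.465 0.257 0.104]; 256 286 [0.462 0.259 0.105]; 257 319 [0.434 0.336 0.118]; 258 318 [0.432 0.336 0.124]; 259 287 [0.455 0.259 0.104]; 260 289 [0.452 0.264 0.105]; 261 289 [0.45  0.262 0.103]; 261 315 [0.427 0.334 0.134]; 262 290 [0.447 0.264 0.104]; 263 314 [0.424 0.331 0.133]; 264 292 [0.442 0.267 0.105]; 265 293 [0.439 0.269 0.105]; 265 313 [0.422 0.325 0.128]; 266 295 [0.436 0.273 0.106]; 267 296 [0.433 0.277 0.109]; 267 295 [0.433 0.274 0.108]; 268 309 [0.42  0.311 0.121]; 269 301 [0.425 0.288 0.112]; 269 299 [0.427 0.283 0.11 ]; 269 306 [0.421 0.302 0.118]; 270 302 [0.422 0.29  0.113]; 270 303 [0.422 0.292 0.113]; 
lowest inner [0.4746 0.3055 0.0777]
```

Request:
jog_arm --pt "-1 0 -4 -8 0" --pt "-1 -6 -14 -8 0" --pt "-1 -11 -24 0 0" --pt "-1 -13 -29 0 0" --pt "-1 -13 -29 0 0" --pt "-1 -13 -29 0 0" --pt "-1 -13 -29 0 0" --pt "-1 -13 -29 0 0" --pt "-1 -12 -26 0 0" --pt "-1 -10 -18 0 0" --force 40

```text
time: 4.17
tool_pos: [0.5124, 0.0931, 0.1458]
tcp_rot: [-0.519, -3.097, 0.003]
wrist_force: [-0.0, -0.1, -1.9]
width: 0.04
grip_force: 40.7
```

Request:
jog_arm --pt "-1 -6 -10 0 0" --pt "-1 -2 -4 0 0" --pt "-1 0 0 0 0" --pt "-1 0 0 0 0"

```text
time: 4.5
tool_pos: [0.5165, 0.0811, 0.1461]
tcp_rot: [-0.518, -3.098, -0.001]
wrist_force: [0.3, -0.1, -1.5]
width: 0.042
grip_force: 40.6
```

Run:
```python
from h import *
np.set_printoptions(precision=4,suppress=True)
R=to(.5193,.0833,.1237); tp=bot.read_state()["tool_pos"]
for n in("side","top"):
    snap(n,n+"4"); C=cloud(n,np.load(f"pics/{n}4.npy")); im=cv2.imread(f"pics/{n}4.png")
    Q=(C-tp); s=Q@R[:,1]; x=Q@R[:,0]
    with np.errstate(invalid="ignore"): m=(C[...,2]>.07)&(C[...,2]<.18)&(s>-.13)&(s<-.01)&(abs(x)<.062)&(im.max(2)>90)
    bg=C[...,2]<.06
    e=m&(cv2.dilate(bg.astype(np.uint8),np.ones((3,3)))>0)
    o=np.argsort(s[e]); D=np.c_[s[e],x[e],C[e][:,2]][o]; print(n,len(D)); print(D[::max(1,len(D)//14)].round(3).tolist())
    i=C[m]; print("low",np.percentile(i[:,2],1))
```

```text
t 4.5 tcp [0.5165 0.0811 0.1461] toolx [-0.946  0.325  0.001] tooly [0.325 0.946 0.   ] delta [-2.   3.  22.4] q6 -1.132 F [ 0.28 -0.07 -1.55] w 0.042 g 40.6
side 56
[[-0.13, 0.01, 0.088], [-0.129, 0.011, 0.086], [-0.129, 0.023, 0.086], [-0.126, 0.032, 0.086], [-0.098, -0.001, 0.119], [-0.096, -0.005, 0.118], [-0.046, 0.055, 0.131], [-0.043, 0.054, 0.133], [-0.037, 0.053, 0.13], [-0.032, 0.043, 0.115], [-0.029, 0.045, 0.122], [-0.026, 0.036, 0.108], [-0.021, 0.033, 0.107], [-0.02, 0.026, 0.097]]
low 0.07195262382462146
top 150
[[-0.13, 0.042, 0.088], [-0.127, 0.016, 0.088], [-0.125, -0.035, 0.098], [-0.122, -0.036, 0.095], [-0.117, 0.004, 0.088], [-0.115, -0.046, 0.109], [-0.111, -0.048, 0.111], [-0.095, 0.002, 0.116], [-0.093, 0.021, 0.116], [-0.089, -0.025, 0.121], [-0.083, -0.035, 0.127], [-0.075, 0.047, 0.125], [-0.066, -0.049, 0.137], [-0.047, -0.054, 0.143], [-0.028, 0.056, 0.151]]
low 0.08228198304176187
```

Request:
jog_arm --pt "-1 -2 2 8 0" --pt "-1 0 1 6 0" --pt "-1 0 0 3 0" --pt "-1 0 0 2 0" --pt "-1 0 0 1 0" --pt "-1 0 0 0 0"

```text
time: 5.1
tool_pos: [0.5192, 0.083, 0.1257]
tcp_rot: [-0.517, -3.098, 0.0]
wrist_force: [-0.1, -0.6, -2.5]
width: 0.046
grip_force: 40.7
```

Request:
jog_arm --pt "-1 0 0 2 0" --pt "-1 0 0 2 0" --pt "-1 0 0 0 0"

```text
time: 5.35
tool_pos: [0.5194, 0.0829, 0.122]
tcp_rot: [-0.517, -3.098, 0.0]
wrist_force: [-0.1, -0.4, -1.9]
width: 0.046
grip_force: 40.7
```

Request:
jog_arm --pt "-1 0 0 2 0" --pt "-1 0 0 1 0" --pt "-1 0 0 0 0"

```text
time: 5.6
tool_pos: [0.5194, 0.0829, 0.119]
tcp_rot: [-0.517, -3.098, 0.0]
wrist_force: [-0.4, -0.4, -2.3]
width: 0.043
grip_force: 40.7
```

Request:
jog_arm --pt "-1 0 1 2 0" --pt "-1 0 0 1 0" --pt "-1 0 0 0 0"

```text
time: 5.85
tool_pos: [0.5202, 0.084, 0.1163]
tcp_rot: [0.517, 3.098, 0.0]
wrist_force: [0.6, 0.3, -0.5]
width: 0.045
grip_force: 41.1
```

Request:
jog_arm --pt "-1 0 1 2 0" --pt "-1 0 1 1 0" --pt "-1 0 0 0 0"

```text
time: 6.1
tool_pos: [0.5208, 0.0856, 0.1135]
tcp_rot: [0.517, 3.098, -0.001]
wrist_force: [0.3, -1.1, 2.5]
width: 0.042
grip_force: 43.0
```

Request:
jog_arm --pt "-1 0 0 0 0" --pt "-1 0 2 2 0" --pt "-1 0 2 2 0" --pt "-1 0 0 0 0" --force 20

```text
time: 6.43
tool_pos: [0.5221, 0.0894, 0.1094]
tcp_rot: [0.516, 3.099, -0.001]
wrist_force: [0.2, -2.9, 5.3]
width: 0.047
grip_force: 49.1
```

Request:
jog_arm --pt "-1 0 2 2 0" --pt "-1 0 2 2 0" --pt "-1 0 0 0 0"

```text
time: 6.68
tool_pos: [0.5235, 0.0928, 0.1058]
tcp_rot: [0.516, 3.098, -0.002]
wrist_force: [-1.3, -3.6, 8.6]
width: 0.041
grip_force: 57.1
```

```bash
cat > chk.py <<'E'
from h import *
import sys
tag=sys.argv[1]
np.set_printoptions(precision=4,suppress=True)
R=to(.5116+.0168,.061+.049,.088); tp=bot.read_state()["tool_pos"]
for n in("side","top"):
    snap(n,n+tag); C=cloud(n,np.load(f"pics/{n}{tag}.npy")); im=cv2.imread(f"pics/{n}{tag}.png")
    Q=(C-np.array([.5116,.061,0])); s=Q@R[:,1]; x=Q@R[:,0]
    with np.errstate(invalid="ignore"): m=(C[...,2]>.09)&(C[...,2]<.18)&(s>-.09)&(s<.02)&(abs(x)<.064)&(im.max(2)>90)
    bg=C[...,2]<.062
    e=m&(cv2.dilate(bg.astype(np.uint8),np.ones((3,3)))>0)
    o=np.argsort(s[e]); D=np.c_[s[e],x[e],C[e][:,2]][o]; print(n,len(D)); print(D[::max(1,len(D)//12)].round(3).tolist())
E
python3 chk.py 5
```

```text
t 6.68 tcp [0.5235 0.0928 0.1058] toolx [-0.946  0.324 -0.001] tooly [ 0.324  0.946 -0.001] delta [ 0.9 17.9 17.8] q6 -1.11 F [-1.29 -3.65  8.61] w 0.041 g 57.1
side 40
[[-0.062, -0.027, 0.09], [-0.059, -0.024, 0.09], [-0.053, 0.038, 0.091], [-0.046, 0.045, 0.094], [-0.039, 0.053, 0.095], [-0.028, 0.058, 0.1], [-0.018, 0.058, 0.104], [-0.013, 0.056, 0.104], [-0.012, 0.051, 0.091], [-0.003, 0.054, 0.1], [-0.001, 0.05, 0.093], [0.012, 0.047, 0.112], [0.016, 0.045, 0.114], [0.02, 0.041, 0.118]]
top 60
[[-0.089, -0.051, 0.116], [-0.085, -0.064, 0.122], [-0.058, -0.029, 0.094], [-0.052, -0.036, 0.098], [-0.045, -0.04, 0.093], [-0.042, 0.048, 0.096], [-0.036, 0.05, 0.097], [-0.03, -0.049, 0.104], [-0.02, -0.052, 0.102], [-0.008, -0.053, 0.112], [0.003, 0.054, 0.113], [0.012, 0.051, 0.118]]
```

Request:
jog_arm --pt "-0.89 0 1 0 0" --pt "-0.88 0 1 0 0" --pt "-0.87 0 0 0 0"

```text
time: 7.03
tool_pos: [0.5244, 0.0954, 0.1059]
tcp_rot: [0.517, 3.098, 0.0]
wrist_force: [-1.4, -2.2, 5.3]
width: 0.066
grip_force: 23.1
```

Request:
jog_arm --pt "-0.86 0 1 1 0" --pt "-0.85 0 1 1 0" --pt "-0.84 0 1 1 0" --pt "-0.84 0 0 0 0"

```text
time: 7.37
tool_pos: [0.5254, 0.0986, 0.1026]
tcp_rot: [0.517, 3.098, 0.001]
wrist_force: [0.5, 0.3, 5.9]
width: 0.08
grip_force: 16.0
```

```bash
python3 chk.py 6
```

```text
t 7.37 tcp [0.5254 0.0986 0.1026] toolx [-0.946  0.325 -0.001] tooly [0.325 0.946 0.001] delta [ 0.9 11.7 14.6] q6 -1.102 F [0.53 0.31 5.89] w 0.08 g 16.0
side 60
[[-0.066, 0.004, 0.091], [-0.064, 0.003, 0.092], [-0.062, -0.017, 0.092], [-0.062, -0.014, 0.094], [-0.06, 0.024, 0.094], [-0.057, -0.02, 0.094], [-0.052, 0.038, 0.095], [-0.044, 0.047, 0.097], [-0.027, 0.054, 0.101], [-0.014, 0.058, 0.104], [-0.007, 0.052, 0.092], [0.001, 0.051, 0.095]]
top 92
[[-0.09, -0.048, 0.111], [-0.062, 0.012, 0.095], [-0.06, 0.006, 0.091], [-0.059, -0.015, 0.096], [-0.057, -0.023, 0.098], [-0.052, 0.036, 0.095], [-0.048, 0.04, 0.096], [-0.042, 0.042, 0.095], [-0.038, -0.043, 0.103], [-0.031, -0.047, 0.104], [-0.02, -0.052, 0.109], [-0.005, -0.053, 0.108], [0.007, -0.052, 0.113], [0.019, 0.05, 0.114]]
```

Request:
jog_arm --pt "-0.82 0 1 1.5 0" --pt "-0.8 0 1 1.5 0" --pt "-0.79 0 1 1.5 0" --pt "-0.78 0 0 0 0"

```text
time: 7.8
tool_pos: [0.526, 0.1016, 0.0976]
tcp_rot: [0.517, 3.098, 0.002]
wrist_force: [0.8, 3.2, 3.3]
width: 0.109
grip_force: 5.9
```

Request:
jog_arm --pt "-0.76 0 1 1.5 0" --pt "-0.75 0 1 1.5 0" --pt "-0.74 0 1 1.5 0" --pt "-0.73 0 0 0 0"

```text
time: 8.13
tool_pos: [0.5263, 0.1038, 0.0925]
tcp_rot: [-0.517, -3.098, 0.001]
wrist_force: [0.5, 1.6, 3.0]
width: 0.135
grip_force: 3.5
```

```bash
python3 chk.py 7
```

```text
t 8.13 tcp [0.5263 0.1038 0.0925] toolx [-0.946  0.325  0.001] tooly [ 0.325  0.946 -0.001] delta [-0.   6.6  4.5] q6 -1.092 F [0.49 1.65 3.01] w 0.135 g 3.5
side 63
[[-0.062, -0.008, 0.102], [-0.06, 0.018, 0.101], [-0.059, 0.0, 0.101], [-0.057, -0.017, 0.103], [-0.055, 0.027, 0.103], [-0.053, 0.031, 0.101], [-0.044, 0.04, 0.102], [-0.033, 0.051, 0.102], [-0.018, 0.058, 0.104], [-0.005, 0.061, 0.107], [0.001, 0.057, 0.105], [0.007, 0.053, 0.095], [0.014, 0.047, 0.09]]
top 91
[[-0.09, -0.048, 0.111], [-0.06, 0.004, 0.104], [-0.057, 0.013, 0.104], [-0.056, -0.016, 0.104], [-0.053, 0.027, 0.106], [-0.049, 0.034, 0.101], [-0.045, -0.03, 0.109], [-0.04, 0.043, 0.103], [-0.034, 0.051, 0.102], [-0.028, -0.045, 0.108], [-0.02, 0.055, 0.103], [-0.008, -0.053, 0.111], [0.009, -0.051, 0.109]]
```

Request:
jog_arm --pt "-0.71 0 0.5 1.5 0" --pt "-0.69 0 0.5 1 0" --pt "-0.66 0 0 0.5 0" --pt "-0.62 0 0 0 0" --pt "-0.55 0 0 0 0" --pt "-0.45 0 0 0 0" --pt "-0.3 0 0 0 0" --pt "-0.1 0 0 0 0" --pt "-0.1 0 0 0 0"

```text
time: 8.98
tool_pos: [0.5271, 0.1046, 0.0903]
tcp_rot: [0.517, 3.099, -0.0]
wrist_force: [-0.2, 0.3, 0.3]
width: 0.449
grip_force: 0.0
```

```bash
python3 chk.py 8
```

```text
t 8.98 tcp [0.5271 0.1046 0.0903] toolx [-0.946  0.325 -0.   ] tooly [ 0.325  0.946 -0.   ] delta [0.5 5.5 2.3] q6 -1.09 F [-0.23  0.27  0.27] w 0.449 g 0.0
side 60
[[-0.059, 0.003, 0.107], [-0.057, -0.011, 0.107], [-0.056, 0.014, 0.109], [-0.054, 0.018, 0.109], [-0.053, 0.028, 0.105], [-0.046, 0.033, 0.107], [-0.038, 0.044, 0.107], [-0.024, 0.053, 0.106], [-0.012, 0.056, 0.108], [-0.002, 0.058, 0.107], [0.007, 0.055, 0.106], [0.013, 0.008, 0.108]]
top 88
[[-0.09, -0.048, 0.113], [-0.056, 0.002, 0.108], [-0.054, -0.004, 0.105], [-0.052, 0.009, 0.106], [-0.05, 0.027, 0.108], [-0.046, -0.028, 0.109], [-0.042, -0.032, 0.107], [-0.037, 0.041, 0.109], [-0.032, -0.044, 0.109], [-0.025, -0.047, 0.109], [-0.015, -0.05, 0.106], [-0.001, -0.054, 0.11], [0.015, 0.055, 0.107]]
```

Request:
jog_arm --pt "-0.1 0 0 -10 0" --pt "-0.1 0 0 -20 0" --pt "-0.1 0 0 -30 0" --pt "-0.1 0 0 -35 0" --pt "-0.1 0 0 -35 0" --pt "-0.1 0 0 -20 0" --pt "-0.1 0 0 0 0"

```text
time: 9.67
tool_pos: [0.5308, 0.1053, 0.248]
tcp_rot: [0.515, 3.087, 0.006]
wrist_force: [0.1, 0.8, 0.6]
width: 0.455
grip_force: 0.0
```

```bash
python3 chk.py 9
cat >> h.py <<'E'
W=np.array([.440,-.0705]); YAW=np.radians(-10.8)
SX=np.array([np.cos(YAW),np.sin(YAW),0]); SY=np.array([-np.sin(YAW),np.cos(YAW),0])
A=-np.sin(np.radians(43))*SX+np.array([0,0,np.cos(np.radians(43))])  # dial normal
UP=np.cos(np.radians(43))*SX+np.array([0,0,np.sin(np.radians(43))]); RT=-SY
E
python3 - <<'E'
from h import *
im=[cv2.resize(cv2.imread(f"pics/{n}9.png")[r],None,fx=6,fy=6,interpolation=2) for n,r in(("side",np.s_[145:210,245:300]),("top",np.s_[180:230,265:315]))]
h=min(i.shape[0] for i in im); cv2.imwrite("pics/v9.png",np.hstack([i[:390] if i.shape[0]>=390 else cv2.copyMakeBorder(i,0,390-i.shape[0],0,0,0) for i in im]))
C=cloud("side",np.load("pics/side9.npy"))
print(C[172-20:172+20:4,262:290:4,2].round(3))
E
```

```text
t 9.67 tcp [0.5308 0.1053 0.248 ] toolx [-0.946  0.325 -0.011] tooly [0.325 0.946 0.006] delta [  5.5   2.8 160. ] q6 -1.09 F [0.12 0.78 0.63] w 0.455 g 0.0
side 98
[[-0.058, 0.005, 0.105], [-0.056, 0.003, 0.106], [-0.053, -0.025, 0.104], [-0.051, 0.028, 0.107], [-0.045, -0.032, 0.107], [-0.04, -0.041, 0.105], [-0.032, -0.044, 0.107], [-0.024, -0.05, 0.105], [-0.014, 0.053, 0.105], [-0.007, -0.053, 0.106], [0.002, -0.055, 0.104], [0.01, -0.052, 0.106], [0.017, 0.05, 0.098]]
top 93
[[-0.089, -0.049, 0.11], [-0.055, 0.007, 0.106], [-0.053, 0.019, 0.104], [-0.052, -0.01, 0.107], [-0.048, 0.024, 0.103], [-0.045, 0.031, 0.108], [-0.04, 0.035, 0.105], [-0.036, -0.04, 0.109], [-0.03, 0.048, 0.108], [-0.022, 0.05, 0.111], [-0.016, 0.052, 0.109], [-0.009, 0.055, 0.11], [-0.001, -0.056, 0.108], [0.017, -0.053, 0.105]]
[[ 0.314  0.299 -0.001 -0.002 -0.     0.001 -0.004]
 [ 0.297  0.147  0.142  0.139  0.131  0.002  0.002]
 [ 0.148  0.144  0.139  0.132  0.127  0.123 -0.001]
 [ 0.143  0.137  0.132  0.129  0.123  0.116  0.113]
 [ 0.137  0.134  0.129  0.122  0.117  0.112  0.103]
 [ 0.135  0.128  0.122  0.117  0.115  0.104  0.099]
 [ 0.129  0.123  0.115  0.114  0.108  0.101  0.095]
 [ 0.119  0.118  0.112  0.109  0.105  0.096  0.094]
 [ 0.104  0.11   0.108  0.101  0.098  0.095  0.086]
 [ 0.089  0.094  0.098  0.102  0.094  0.089  0.086]]
```

View pics/v9.png

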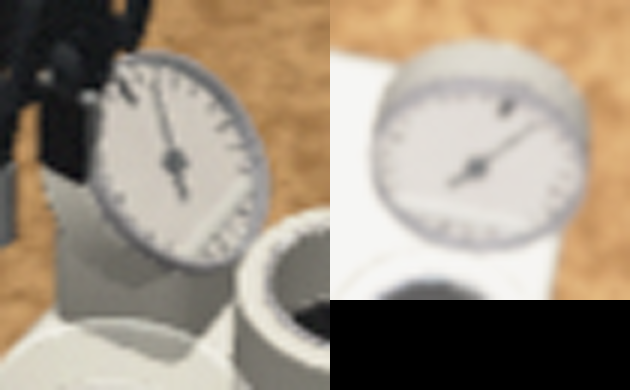

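The zero bar shows at about side (266,160) and top (294,197). The needle tip is clockwise of it, at about side (271,157) and top (300,200). I'll measure the angles by casting onto the dial plane.

```bash
cat >> h.py <<'E'
def tri(ps,pt):
    (o1,d1),(o2,d2)=ray("side",[ps]),ray("top",[pt]); d1,d2=d1[0],d2[0]
    M=np.c_[d1,-d2]; k=np.linalg.lstsq(M,o2-o1,rcond=None)[0]; return (o1+d1*k[0]+o2+d2*k[1])/2, np.linalg.norm(o1+d1*k[0]-o2-d2*k[1])
def dialang(n,uv,Cn):
    o,d=ray(n,uv); P=o+d*(((Cn-o)@A)/(d@A))[:,None]-Cn
    return np.degrees(np.arctan2(P@RT,P@UP)),np.hypot(P@RT,P@UP)*1000
def polar(n,img,Cn):
    g=cv2.cvtColor(img,cv2.COLOR_BGR2GRAY).astype(np.float32)
    th=np.radians(np.arange(-90,120,1.)); r=np.arange(10,50,1.)/1000
    P=Cn+r[:,None,None]*(np.cos(th)[None,:,None]*UP+np.sin(th)[None,:,None]*RT)
    uv=proj(n,P).astype(np.float32).reshape(len(r),len(th),2)
    return np.degrees(th),cv2.remap(g,uv[...,0],uv[...,1],cv2.INTER_CUBIC)
def peak(th,v,w=10):
    v=np.median(v)-v; i=v.argmax(); k=np.clip(v,0,None)*(abs(th-th[i])<=w); return (th*k).sum()/k.sum(),v[i]
E
python3 - <<'E'
from h import *
np.set_printoptions(precision=4,suppress=True)
c,e=tri((274,171.7),(289.5,207.8)); print(c,e,"expected horiz",(c[:2]-W)@SX[:2],(c[:2]-W)@SY[:2])
for n,pts in(("side",[(265.8,160),(271.2,157.5)]),("top",[(294.5,197.5),(300.5,200.3)])):
    print(n,*dialang(n,pts,c))
    th,p=polar(n,cv2.imread(f"pics/{n}9.png"),c)
    print("needle",peak(th,p[4:20].mean(0)),"bar",peak(th,p[22:35].mean(0)))
E
```

```text
[ 0.5305 -0.0918  0.1131] 0.000890288413411169 expected horiz 0.09293515714738883 -0.003992730668332835
side [ 6.9729 40.4776] [37.8018 40.7988]
needle (np.float64(32.76866528891491), np.float32(46.416153)) bar (np.float64(6.409121530344384), np.float32(79.15835))
top [ 8.8496 35.2068] [40.6887 41.9959]
needle (np.float64(27.652256956488863), np.float32(27.959808)) bar (np.float64(6.6673032484907395), np.float32(55.193665))
```

Request:
jog_arm --pt "-0.08 1 -8 0 0" --pt "-0.08 2 -18 4 0" --pt "-0.08 3 -28 8 0" --pt "-0.08 4 -32 8 0" --pt "-0.08 4 -32 8 0" --pt "-0.08 4 -30 8 0" --pt "-0.08 4 -24 8 0" --pt "-0.08 2 -14 4 0" --pt "-0.08 1 -6 0 0" --pt "-0.08 0 0 0 0"

```text
time: 10.6
tool_pos: [0.439, -0.0696, 0.1905]
tcp_rot: [-0.52, -3.094, 0.0]
wrist_force: [0.6, -0.7, 0.4]
width: 0.457
grip_force: 0.0
```

Request:
jog_arm --pt "-0.08 0 0 0 0"

```text
time: 10.68
tool_pos: [0.4407, -0.0687, 0.1917]
tcp_rot: [-0.519, -3.097, -0.001]
wrist_force: [-0.2, 0.1, 0.4]
width: 0.459
grip_force: 0.0
```

Run:
```python
from h import *
np.set_printoptions(precision=4,suppress=True)
to(*W,.058)
d=lambda n,a,b,c:(lambda P:np.degrees(np.arctan2((P[1]-P[0])@RT,(P[1]-P[0])@UP)))((lambda o,d:o+d*(((c-o)@A)/(d@A))[:,None])(*ray(n,[a,b])))
c=np.array([.5305,-.0918,.1131])
print(d("side",(275.2,177),(271.2,157.5),c),d("top",(285.3,210.7),(300.5,200.3),c))
for n in("side","top"):
    th,p=polar(n,cv2.imread(f"pics/{n}0.png"),c); print("empty: needle",peak(th,p[4:20].mean(0)),"bar",peak(th,p[22:35].mean(0)))
    snap(n,n+"10")
    th,p=polar(n,cv2.imread(f"pics/{n}10.png"),c); print("now: needle",peak(th,p[4:20].mean(0)),"bar",peak(th,p[22:35].mean(0)))
```

```text
t 10.68 tcp [ 0.4407 -0.0687  0.1917] toolx [-0.945  0.326  0.001] tooly [0.326 0.945 0.   ] delta [ -0.1  -2.  133.7] q6 -1.45 F [-0.16  0.06  0.39] w 0.459 g 0.0
39.07740926022143 35.774480101692504
empty: needle (np.float64(-0.9611811447135502), np.float32(56.58185)) bar (np.float64(5.223623382513307), np.float32(88.08019))
now: needle (np.float64(32.651209889310856), np.float32(47.389008)) bar (np.float64(6.334672645381549), np.float32(85.01112))
empty: needle (np.float64(-5.021690219787265), np.float32(27.162308)) bar (np.float64(4.988326103074711), np.float32(58.1019))
now: needle (np.float64(27.652959585756086), np.float32(28.930649)) bar (np.float64(6.703462584973341), np.float32(54.691635))
```

Request:
jog_arm --pt "-0.08 0 -1 20 0" --pt "-0.08 0 -1 30 0" --pt "-0.08 0 0 30 0" --pt "-0.08 0 0 18 0" --pt "-0.08 0 0 10 0" --pt "-0.08 0 0 0 0" --pt "-0.08 0 0 0 0"

```text
time: 11.37
tool_pos: [0.4409, -0.0702, 0.0845]
tcp_rot: [-0.516, -3.099, -0.0]
wrist_force: [0.3, -0.7, -0.8]
width: 0.459
grip_force: 0.0
```

Run:
```python
from h import *
to(*W,.058)
```

```text
t 11.37 tcp [ 0.4409 -0.0702  0.0845] toolx [-0.946  0.324  0.   ] tooly [0.324 0.946 0.   ] delta [ 0.8 -0.6 26.5] q6 -1.455 F [ 0.31 -0.66 -0.83] w 0.459 g 0.0
```

Request:
jog_arm --pt "-0.08 1 -0.5 8 0" --pt "-0.08 0 0 8 0" --pt "-0.08 0 0 6 0" --pt "-0.08 0 0 4 0" --pt "-0.08 0 0 0 0" --pt "-0.08 0 0 0 0"

```text
time: 11.87
tool_pos: [0.439, -0.0708, 0.058]
tcp_rot: [-0.517, -3.098, -0.0]
wrist_force: [-0.1, -0.6, -0.8]
width: 0.459
grip_force: 0.0
```

Request:
jog_arm --pt "-0.2 0 0 0 0" --pt "-0.3 0 0 0 0" --pt "-0.36 0 0 0 0" --pt "-0.4 0 0 0 0" --force 30

```text
time: 12.2
tool_pos: [0.4395, -0.0711, 0.0586]
tcp_rot: [0.517, 3.098, -0.001]
wrist_force: [-0.7, -1.4, 0.7]
width: 0.302
grip_force: 0.5
```

Request:
jog_arm --pt "-0.45 0 0 0 0" --pt "-0.5 0 0 0 0" --pt "-0.5 0 0 0 0"

```text
time: 12.45
tool_pos: [0.4393, -0.0718, 0.0585]
tcp_rot: [0.516, 3.099, -0.003]
wrist_force: [-0.5, -4.4, 1.3]
width: 0.268
grip_force: 29.3
```

Run:
```python
from h import *
to(*W,.058)
```

```text
t 12.45 tcp [ 0.4393 -0.0718  0.0585] toolx [-0.946  0.324 -0.001] tooly [ 0.324  0.946 -0.002] delta [-0.3  1.5  0.5] q6 -1.456 F [-0.5  -4.45  1.3 ] w 0.268 g 29.3
```

Request:
jog_arm --pt "-0.5 0 -0.7 1 0" --pt "-0.5 0 0 1 0" --pt "-0.5 0 0 0 0" --pt "-0.5 0 0 0 0"

```text
time: 12.78
tool_pos: [0.4393, -0.0718, 0.0564]
tcp_rot: [0.517, 3.098, -0.001]
wrist_force: [-0.1, -5.0, 1.6]
width: 0.262
grip_force: 29.5
```

Request:
jog_arm --pt "-0.5 0 0 1 0" --pt "-0.5 0 0 0 0" --pt "-0.5 0 0 0 0"

```text
time: 13.03
tool_pos: [0.4393, -0.0718, 0.0554]
tcp_rot: [0.517, 3.098, -0.001]
wrist_force: [-0.9, -5.0, 1.8]
width: 0.267
grip_force: 29.6
```

Request:
jog_arm --pt "-0.5 0 0 1 0" --pt "-0.5 0 0 0 0" --pt "-0.5 0 0 0 0"

```text
time: 13.28
tool_pos: [0.4393, -0.0718, 0.0544]
tcp_rot: [0.517, 3.098, -0.001]
wrist_force: [-1.1, -4.3, 2.0]
width: 0.266
grip_force: 29.6
```

Request:
jog_arm --pt "-0.5 0 -0.8 1 0" --pt "-0.5 0 0 0 0" --pt "-0.5 0 0 0 0"

```text
time: 13.53
tool_pos: [0.4392, -0.0719, 0.0535]
tcp_rot: [0.518, 3.098, 0.001]
wrist_force: [0.8, -0.9, 2.3]
width: 0.268
grip_force: 29.7
```

Request:
jog_arm --pt "-0.5 0 0 1 0" --pt "-0.5 0 0 0 0" --pt "-0.5 0 0 0 0"

```text
time: 13.78
tool_pos: [0.4392, -0.0719, 0.0524]
tcp_rot: [0.518, 3.098, 0.001]
wrist_force: [2.4, -0.1, 1.7]
width: 0.262
grip_force: 29.7
```

Request:
jog_arm --pt "-0.5 0 0 1 0" --pt "-0.5 0 0 0 0" --pt "-0.5 0 0 0 0"

```text
time: 14.03
tool_pos: [0.4392, -0.072, 0.0515]
tcp_rot: [0.518, 3.098, 0.001]
wrist_force: [1.2, 0.6, 2.4]
width: 0.264
grip_force: 29.7
```

Request:
jog_arm --pt "-0.5 0 0 0.8 0" --pt "-0.5 0 0 0 0" --pt "-0.5 0 0 0 0"

```text
time: 14.28
tool_pos: [0.4392, -0.072, 0.0509]
tcp_rot: [0.518, 3.098, 0.001]
wrist_force: [0.2, 2.2, 5.7]
width: 0.268
grip_force: 29.9
```

Request:
jog_arm --pt "-0.5 0 0 0.8 0" --pt "-0.5 0 0 0 0" --pt "-0.5 0 0 0 0"

```text
time: 14.53
tool_pos: [0.4393, -0.072, 0.0504]
tcp_rot: [0.518, 3.098, 0.001]
wrist_force: [0.9, 3.1, 8.7]
width: 0.267
grip_force: 30.2
```

Request:
jog_arm --pt "-0.5 0 0 0.8 0" --pt "-0.5 0 0 0 0" --pt "-0.5 0 0 0 0"

```text
time: 14.78
tool_pos: [0.4393, -0.072, 0.05]
tcp_rot: [0.518, 3.098, 0.001]
wrist_force: [-1.9, 2.7, 11.3]
width: 0.27
grip_force: 30.5
```

Request:
jog_arm --pt "-0.5 0 0 0.5 0" --pt "-0.5 0 0 0 0" --pt "-0.5 0 0 0 2" --pt "-0.5 0 0 0 3" --pt "-0.5 0 0 0 3" --pt "-0.5 0 0 0 2" --pt "-0.5 0 0 0 0" --pt "-0.5 0 0 0 0"

```text
time: 15.45
tool_pos: [0.4393, -0.0721, 0.0497]
tcp_rot: [0.786, 3.042, 0.001]
wrist_force: [-1.5, 2.5, 12.5]
width: 0.263
grip_force: 30.7
```

```bash
cat > dial.py <<'E'
from h import *
import sys
np.set_printoptions(precision=4,suppress=True)
to(*W,.05)
c=np.array([.5305,-.0918,.1131])
for n in("side","top"):
    snap(n,n+sys.argv[1]); th,p=polar(n,cv2.imread(f"pics/{n}{sys.argv[1]}.png"),c); print(n,"needle",peak(th,p[4:20].mean(0)),"bar",peak(th,p[22:35].mean(0)))
E
python3 dial.py 11
```

```text
t 15.45 tcp [ 0.4393 -0.0721  0.0497] toolx [-0.875  0.484 -0.   ] tooly [0.484 0.875 0.   ] delta [ 0.1  1.7 -0.3] q6 -1.285 F [-1.49  2.53 12.49] w 0.263 g 30.7
side needle (np.float64(32.66008976934571), np.float32(48.188553)) bar (np.float64(16.131263090702234), np.float32(94.947845))
top needle (np.float64(27.082129156820997), np.float32(28.544998)) bar (np.float64(15.704157571845355), np.float32(57.15718))
```

Request:
jog_arm --pt "-0.5 0 0 0 2" --pt "-0.5 0 0 0 3" --pt "-0.5 0 0 0 3" --pt "-0.5 0 0 0 3" --pt "-0.5 0 0 0 3" --pt "-0.5 0 0 0 2" --pt "-0.5 0 0 0 0" --pt "-0.5 0 0 0 0"

```text
time: 16.22
tool_pos: [0.4392, -0.0722, 0.0497]
tcp_rot: [1.201, 2.903, 0.0]
wrist_force: [-2.8, 3.4, 13.7]
width: 0.27
grip_force: 30.7
```

```bash
python3 dial.py 12
python3 - <<'E'
from h import *
c=np.array([.5305,-.0918,.1131])
for f in("11","12"):
  for n in("side","top"):
    th,p=polar(n,cv2.imread(f"pics/{n}{f}.png"),c); m=(th>26)&(th<48) if f=="11" else th>-99
    print(f,n,[(r,round(float(peak(th[m],p[r-10:r-6].mean(0)[m],6)[0]),1)) for r in range(14,40,4)])
    if f=="12":
        b=p[22:35].mean(0); m=(th>10)&(th<50); print((np.median(b)-b[m])[::2].round(0))
E
```

```text
t 16.22 tcp [ 0.4392 -0.0722  0.0497] toolx [-0.708  0.707 -0.   ] tooly [0.707 0.708 0.   ] delta [ 0.6  1.8 -0.3] q6 -1.005 F [-2.78  3.38 13.73] w 0.27 g 30.7
side needle (np.float64(32.683289465187904), np.float32(48.812866)) bar (np.float64(32.45008243426007), np.float32(79.694374))
top needle (np.float64(27.54125369102402), np.float32(29.583633)) bar (np.float64(30.538276227970073), np.float32(58.740112))
11 side [(14, 31.1), (18, 33.0), (22, 33.4), (26, 32.7), (30, 33.7), (34, 32.9), (38, 33.2)]
11 top [(14, 29.5), (18, 29.6), (22, 30.0), (26, 30.0), (30, 30.2), (34, 30.2), (38, 29.7)]
12 side [(14, 31.0), (18, 33.0), (22, 33.8), (26, 32.9), (30, 31.8), (34, 31.9), (38, 33.1)]
[-7. -3.  2.  5.  4.  3.  3. 12. 33. 57. 76. 80. 67. 44. 21.  6.  1.  0.
  5.  7.]
12 top [(14, 24.4), (18, 26.9), (22, 27.9), (26, 29.2), (30, 29.5), (34, 29.8), (38, 30.9)]
[-1.  1.  3.  5.  7. 10. 17. 29. 44. 55. 59. 52. 37. 22. 11.  5.  4.  4.
  4.  3.]
```

Run:
```python
import cv2,numpy as np
s=cv2.resize(cv2.imread("pics/side12.png")[148:196,252:296],(440,480),interpolation=2); t=cv2.resize(cv2.imread("pics/top12.png")[186:222,272:310],(380,360),interpolation=2)
cv2.imwrite("pics/v12.png",np.hstack([s[:360],t]))
```

```text
(no output)
```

View pics/v12.png

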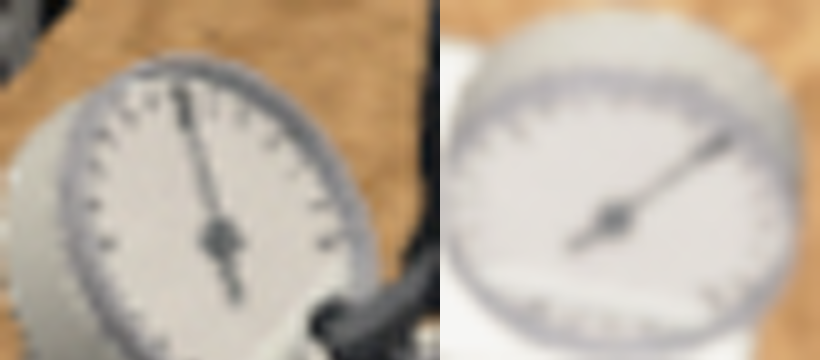

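In both views the zero bar lies under the needle tip, at crop (180,100) and (720,140). I'll let the knob rise, open the fingers and retreat.

Request:
jog_arm --pt "-0.5 0 0 -2 0" --pt "-0.5 0 0 -3 0" --pt "-0.5 0 0 -3 0" --pt "-0.5 0 0 -0.5 0" --pt "-0.35 0 0 0 0" --pt "-0.2 0 0 0 0" --pt "-0.08 0 0 0 0" --pt "-0.08 0 0 0 0" --pt "-0.08 0 0 0 0"

```text
time: 17.07
tool_pos: [0.4382, -0.0722, 0.0564]
tcp_rot: [-1.201, -2.902, 0.001]
wrist_force: [0.9, 0.3, 0.2]
width: 0.459
grip_force: 0.0
```

Request:
jog_arm --pt "-0.08 0 0 -8 0" --pt "-0.08 0 0 -15 0" --pt "-0.08 0 0 -25 0" --pt "-0.08 0 0 -30 0" --pt "-0.08 0 0 -35 0" --pt "-0.08 0 0 -35 0" --pt "-0.08 0 0 -20 0" --pt "-0.08 0 0 0 0" --pt "-0.08 0 0 0 0"

```text
time: 17.82
tool_pos: [0.44, -0.0725, 0.2271]
tcp_rot: [1.199, 2.899, 0.001]
wrist_force: [-0.8, -0.4, -1.1]
width: 0.453
grip_force: 0.0
```

```bash
python3 dial.py 13; python3 chk.py 14 | tail -1
python3 - <<'E'
import cv2,numpy as np
s=cv2.imread("pics/side13.png")[140:300,200:360]; t=cv2.imread("pics/top13.png")[170:270,130:315]
cv2.imwrite("pics/v13.png",np.hstack([cv2.resize(s,(400,400),interpolation=2),cv2.resize(t,(400,400*100//185),interpolation=2).__class__(0) if 0 else cv2.copyMakeBorder(cv2.resize(t,(400,216),interpolation=2),0,184,0,0,0)]))
E
```

```text
t 17.82 tcp [ 0.44   -0.0725  0.2271] toolx [-0.708  0.707 -0.004] tooly [0.707 0.708 0.002] delta [  2.1   1.1 177.1] q6 -1.005 F [-0.82 -0.4  -1.15] w 0.453 g 0.0
side needle (np.float64(32.61481431091372), np.float32(48.71698)) bar (np.float64(32.475869869930975), np.float32(79.54688))
top needle (np.float64(27.043907542342758), np.float32(30.710236)) bar (np.float64(30.605105170871443), np.float32(59.334076))
[[-0.057, -0.005, 0.109], [-0.055, 0.005, 0.108], [-0.053, 0.015, 0.107], [-0.051, 0.029, 0.109], [-0.045, -0.029, 0.108], [-0.039, -0.039, 0.108], [-0.033, 0.047, 0.103], [-0.025, 0.05, 0.108], [-0.017, 0.054, 0.107], [-0.009, 0.058, 0.106], [-0.001, 0.058, 0.108], [0.007, 0.058, 0.108], [0.015, 0.054, 0.106]]
```

View pics/v13.png

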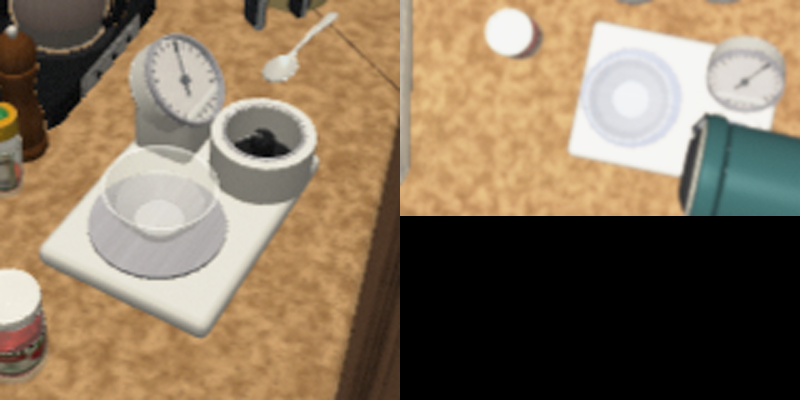

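The bowl stands upright and centred on the platform, the dial has stayed aligned, and the robot is clear of everything, so I'm handing in.

```bash
python3 -c "
from workcell import bot
print(bot.finish_job())"
```

```text
the job is handed in; nothing more can be done
None
```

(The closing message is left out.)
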